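# Slide the tall tool crate home and bar it in

### The job

Push the tall, top-heavy crate of tool holders along the bench into the docking frame until its skid is fully home against the stop at the end, sliding it without tipping it up or lifting it and without touching its carrying handle. Then push the swing bar round until it lies square across behind the crate. Leave the crate standing there and do not disturb the other things on the bench.

Things in the scene. Friction and masses are not known exactly. Their poses are not given: they have to be found in the camera images.
- crate: Tall open plywood crate, about 2 kg, on a solid skid 130x130x30 mm; origin: centre of the skid's underside; x: the way to slide it, z up. Box 120 wide, x -20 to +60, z 30 to 190 mm, contents to 213, so 45 mm of low skid stick out behind it. Pushed at the skid's rear face (x -65) it slides (8-17 N); pushed high on the box it tips. Starts 120-180 mm short of home, in line within 12 mm and 0.12 rad.
- handle: Steel carrying handle of the crate, a 10 mm round bow above the middle of the box, 112 mm long across the crate, its top 255 mm above the bench. Not to be touched. Origin at crate x +20, y 0, z 188 mm.
- dock: Aluminium frame fixed to the bench, no floor. Origin at bench height, middle of the stop's inner face; x from mouth to stop (push direction), z up. Stop 45 high, 186 wide. Side rails 35 high, inner faces y +-73 mm, from x 0 to -90, then flare to the mouth at x -129, inner edges y +-95, outer +-106. Crate home: its origin at dock x -65, y 0 (8 mm play each side), skid's rear face at x -130 mm.
- bar (a joint): Angle (rad) of the steel swing bar on its upright pivot at dock x -147, y -125 mm. 0: bar points straight back (dock -x); grows as the free end swings in to the lane; 1.57 (end stop): along dock +y, square across, 10 mm behind the seated crate. Starts open, -0.35 to 0. Light friction (1-2 N at the free end), stays where left, cannot lift.
- bar_tip (a point): Middle of the swing bar's free end, 135 mm from the pivot, 26 mm above the bench. The bar is 14 mm thick and stands from 12 to 40 mm above the bench.
- bar_pivot (a point): On the swing bar's pivot axis, 26 mm above the bench. The pivot boss is 28 mm across, 46 mm high.
- holder: Bystander: steel tool holder standing on its flange, 62 mm across the foot, 127 mm tall, 0.6 kg; origin at the centre of its underside. Leave alone.
- oil: Bystander: white plastic oil bottle, 56 mm across, 150 mm tall; origin at the centre of its underside. Leave alone.
- insertbox: Bystander: flat cardboard box, 70 x 100 x 30 mm; origin at the centre of its underside. Leave alone.

How it is judged:
By the outcome, as a careful person would: the job done as asked, in the order asked, and still so for the second after the job is handed in, with the robot touching nothing.
It also fails if it takes over 67 s, if anything falls off the work surface, if the arm or the gripper's body presses on something with over 40 N, if the wrist force passes 120 N, or if a joint passes its speed limit or range.

### The arm

A 6-joint arm with a two-finger parallel gripper is mounted at the origin on the work surface. World frame = base frame: x ahead of the robot, y to its left, z up, the work surface at z = 0. Lengths are in mm, angles in degrees, forces in N, time in s.
With the tool pointing down it reaches from about 375 to 925 mm from the base axis. Payload 5.7 kg.
Tool frame: the origin (TCP) lies on the centre line of the jaws, within the pads' length; the fingertips stand ahead of it and the grasp point (between the pads) lies 2 mm behind it (manip.tips_ahead is the z of the fingertips in the tool frame, in mm); z points along the fingers, y is the line along which they close (so a half turn about z gives the same grasp; the last joint's range is limited). The gripper opens to 85 mm and grips with 20 to 120 N. Pads are 22 mm wide; open, the fingers measure 114 mm over their backs; the gripper's body (76 mm by 85 mm) begins 54 mm behind the grasp point. The pads swing forward as they close: fully open they stand 13 mm farther back than shut.
Start: joints at [61.587, 20.558, 86.54, -0, 72.909, -6.595], TCP at [222.989, 556.993, 248.267] pointing down, gripper open.
Joint ranges: [-170.27, 170.27], [-57.76, 135], [12.27, 136.19], [-55.21, 235.2], [11.17, 155.16], [-170.74, 170.74]. Speed limits (degrees/s): [136.94, 136.94, 180, 180, 180, 180].

### API

Orientations are given as a 3x3 rotation matrix whose columns are the frame's x, y, z axes.
In Python, from workcell import manip gives the robot as it stands. The module is installed in compiled form; this text tells all that it offers.
- The arm moves only by the tool arm_command, never from a script. Its argument "targets" is a list of rows, each a list of 5 numbers: the shift along the tool's x, y, z in m, then the turn about the tool's z in rad, then the finger opening in m, from 0 to 0.0854. A call has 1 to 20 rows; each row is the pose to reach, as a shift and turn from the pose commanded when the call began, along the tool's axes at that moment; what a row does not reach only later rows make up. A row lasts 1/12 s, in which the tool goes at most 41.7 mm and 7.16 degrees, less where a joint would pass 70% of its speed; a pose out of reach is approached as far as the arm can. A call with a gripper value outside its range is refused whole. The fingers move at their own pace and stop on an object; "force" is the grip in N (left out, the last holds). Time passes only in rows, so rows that repeat a pose let the fingers close. It gives the time, the measured TCP pose, the force, the opening and the grip force at its end, in the units of the state.
- manip.get_obs(): the state, without advancing time (a new reading comes with each control period).
- manip.capture(name): name is "scene" or "top" or "wrist"; returns a dict with "image" (384x512x3 uint8, red, green, blue), "z_map" (384x512 float32, mm along the optical axis (not along the pixel's ray), 0 where there is no reading), "camera_matrix" (3x3 intrinsics, pixels), "pose" (4x4, takes a point from camera to world coordinates). Camera axes: x right, y up, looking along -z (the intrinsics and any distortion apply to the point x, -y, -z); pixel columns grow to the right and rows downward; lengths in mm; the calibration is good to about 2 mm. A picture is of the moment at which its call begins.
- manip.finish_job(): hands the job in; it is judged then, once.
Trained networks look in a picture, given as the dict that the camera call returned (one of the last four; its "shot" number tells which), for a name from the list of things; names that differ only in an ending like _2 or _b are one class to them, and where a whole thing is asked for, a point or a joint stands for the part that bears it (a point fixed in the world has none). Each returns a list of dicts, best first, with "conf" (0 to 1); they miss things now and then, are a little off and sometimes report something else, mostly with a low value. They report only what shows in the picture. A call takes as long as a camera call.
- manip.silhouettes(picture, label): "pixels" (384x512 bool, what is visible of it).
- manip.mark_of(picture, label): "location" ([x, y, z] in mm, in world coordinates, good to about 4 mm: a listed point, or the origin of a listed thing).
The state is a dict: "clock": time; "joint_pos": joint angles; "dq": joint speeds; "joint_efforts": joint torques, N m; "tool_pos": TCP position; "eef_rot": TCP orientation; "force": force on the tool from outside, world axes, zero at the start; "moment": the same for the moment, N m; "opening": finger opening in mm; "gripper_force": force on a finger pad.
Only numpy, scipy, OpenCV 4.12 (cv2) and the standard library are available. Lean on these libraries where they do the work, as an engineer would, in place of code of your own. Each camera call takes 0.05 s, during which the arm holds its last target. There are 200 camera calls.

## Working session

There is one attempt and no reset: what is moved stays moved. The work goes in short steps, Python scripts to look and compute and a tool call to move; the robot and the scene stay as the last step left them, time stands still between calls to the robot, and variables do not carry over. Pictures are saved under pics/ and viewed, at most 10 in all, crops included, and the job is handed in when it is done.

Besides the shell and the picture viewer there is one more tool, called after "Call:" as name(argument=value, ...), one argument or row to a line, values as JSON. arm_command: Moves the arm, as the interface text tells. Its arguments: {"type":"object","properties":{"targets":{"type":"array"},"force":{"type":"number"}},"required":["targets"]}

```bash
mkdir -p pics
cat > h.py <<'E'
from workcell import manip
import numpy as np, cv2
def cloud(p):
    z=p["z_map"];K=p["camera_matrix"];v,u=np.mgrid[0:384,0:512]
    c=np.stack([(u-K[0,2])/K[0,0]*z,-(v-K[1,2])/K[1,1]*z,-z],-1)
    w=c@p["pose"][:3,:3].T+p["pose"][:3,3]
    w[z==0]=np.nan
    return w
def save(p,n): cv2.imwrite("pics/"+n,p["image"][:,:,::-1])
E
python3 - <<'E'
from h import *
o=manip.get_obs();print(o["clock"],o["tool_pos"],o["eef_rot"],manip.tips_ahead,o["force"])
ims=[]
for n in["top","scene"]:
    p=manip.capture(n);ims.append(p["image"]);w=cloud(p);np.save(n+".npy",w)
    for l in["crate","handle","dock","bar_tip","bar_pivot","holder","oil","insertbox"]:
        print(n,l,[(np.round(m["location"]),round(m["conf"],2)) for m in manip.mark_of(p,l)[:2]])
cv2.imwrite("pics/a.png",cv2.resize(np.vstack(ims),None,fx=.78,fy=.78)[:,:,::-1])
E
```

```text
0.0 [222.678287   556.43682812 247.44806128] [[-9.28388065e-01  3.71611118e-01 -8.82378955e-04]
 [ 3.71612108e-01  9.28386620e-01 -1.65079897e-03]
 [ 2.05733565e-04 -1.86048477e-03 -9.99998248e-01]] 17.0 [-0.27354997 -0.33270781 -0.52438395]
top crate [(array([484., -31.,   1.]), 0.71)]
top handle [(array([488.,  -9., 183.]), 0.71)]
top dock [(array([518., 161.,   3.]), 0.57)]
top bar_tip [(array([ 598., -141.,   27.]), 0.72)]
top bar_pivot [(array([608.,  -6.,  29.]), 0.67)]
top holder [(array([408., 380.,   3.]), 0.68)]
top oil [(array([570., 370.,   6.]), 0.58), (array([409., 379.,   3.]), 0.44)]
top insertbox [(array([ 650., -446.,   -1.]), 0.69)]
scene crate [(array([480., -30.,   1.]), 0.76), (array([515., 162.,  -2.]), 0.28)]
scene handle [(array([ 596., -140.,   23.]), 0.16)]
scene dock [(array([515., 162.,   0.]), 0.7)]
scene bar_tip [(array([ 595., -142.,   24.]), 0.74), (array([488.,  -9., 193.]), 0.19)]
scene bar_pivot [(array([606.,  -5.,  23.]), 0.49)]
scene holder [(array([410., 378.,   2.]), 0.68)]
scene oil []
scene insertbox [(array([ 646., -448.,   -0.]), 0.94)]
```

View pics/a.png

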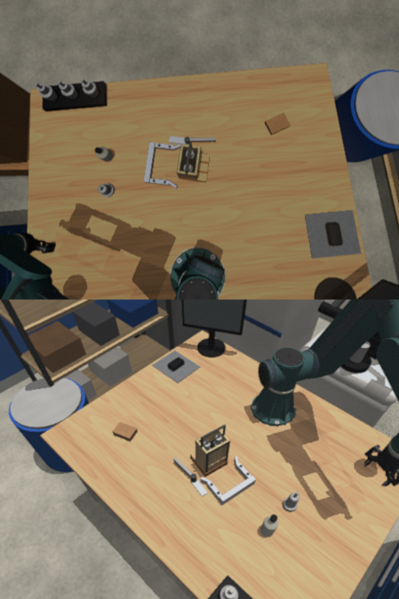

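The top view (upper half) shows the dock at about (160,165), the open bar at (195,139), the crate at (190,160), and the holder and oil bottle left of the dock. The marks agree between the two views. I'll raise the arm, swing it over behind the crate, and measure from there.

Call:
arm_command(
  targets=[
    [0,0,-0.04,0,0.085],
    [0,0,-0.08,0,0.085],
    [0,0,-0.12,0,0.085],
    [0,0,-0.16,0.1,0.085],
    [-0.278,-0.218,-0.173,0.7,0.085],
    [-0.278,-0.218,-0.173,0.7,0.085],
    [-0.278,-0.218,-0.173,0.7,0.085],
    [-0.278,-0.218,-0.173,0.7,0.085],
    [-0.278,-0.218,-0.173,0.7,0.085],
    [-0.278,-0.218,-0.173,0.7,0.085],
    [-0.278,-0.218,-0.173,0.7,0.085],
    [-0.464,-0.574,-0.173,1.396,0.085],
    [-0.464,-0.574,-0.173,1.396,0.085],
    [-0.464,-0.574,-0.173,1.396,0.085],
    [-0.464,-0.574,-0.173,1.396,0.085],
    [-0.464,-0.574,-0.173,1.396,0.085],
    [-0.464,-0.574,-0.173,1.396,0.085],
    [-0.464,-0.574,-0.173,1.396,0.085],
    [-0.464,-0.574,-0.173,1.396,0.085],
    [-0.464,-0.574,-0.173,1.396,0.085],
  ],
)

```text
clock: 2.57
tool_pos: [427.1, -67.7, 421.2]
eef_rot: [[0.205, 0.979, 0.001], [0.979, -0.205, -0.0], [-0.0, 0.001, -1.0]]
force: [1.1, 0.8, -0.5]
opening: 85.2
gripper_force: 0.0
```

Call:
arm_command(
  targets=[
    [-0.03,-0.07,0,0.25,0.085],
    [-0.03,-0.07,0,0.25,0.085],
    [-0.03,-0.07,0,0.25,0.085],
  ],
)

```text
clock: 2.82
tool_pos: [347.9, -81.4, 420.3]
eef_rot: [[0.449, 0.894, -0.005], [0.894, -0.449, 0.0], [-0.002, -0.004, -1.0]]
force: [-0.4, 1.1, -0.3]
opening: 84.9
gripper_force: 0.0
```

Call:
arm_command(
  targets=[
    [-0.02,0.04,0,-0.12,0.085],
    [-0.03,0.08,0,-0.25,0.085],
    [-0.038,0.122,0,-0.25,0.085],
    [-0.038,0.122,0,-0.25,0.085],
    [-0.038,0.122,0,-0.25,0.085],
  ],
)

```text
clock: 3.23
tool_pos: [447.0, -169.9, 420.0]
eef_rot: [[0.206, 0.979, -0.001], [0.979, -0.206, 0.001], [0.0, -0.001, -1.0]]
force: [-0.0, 0.5, 0.5]
opening: 84.9
gripper_force: 0.0
```

Run:
```python
from h import *
o=manip.get_obs();print(o["clock"],o["tool_pos"],o["joint_pos"])
p=manip.capture("wrist");save(p,"w1.png");w=cloud(p);np.save("w1.npy",w);print(p["pose"].round(2))
for l in["crate","handle","dock","bar_tip","bar_pivot"]:
    print(l,[(np.round(m["location"]),round(m["conf"],2)) for m in manip.mark_of(p,l)[:2]])
t=np.load("top.npy");s=np.load("scene.npy")
def rect(q,lo,hi,box):
    m=(q[...,2]>lo)&(q[...,2]<hi)&(q[...,0]>box[0])&(q[...,0]<box[1])&(q[...,1]>box[2])&(q[...,1]<box[3])
    a=q[m][:,:2].astype(np.float32); return len(a),(cv2.minAreaRect(a) if len(a)>5 else None)
for n,q in[("top",t),("scene",s),("w",w)]:
    print(n,"dock",rect(q,25,55,(380,640,60,220)))
    print(n,"skid",rect(q,20,38,(380,580,-140,60)))
    print(n,"top",rect(q,180,200,(380,600,-140,100)))
```

```text
3.2333 [ 447.04077621 -169.85791636  420.03801695] [-2.90845637e+01  3.49522094e+00  8.49935270e+01 -5.29799521e-03
  9.15798470e+01 -1.72149918e+01]
[[ 9.8000e-01  1.9000e-01  7.0000e-02  4.6360e+02]
 [-2.0000e-01  9.3000e-01  3.1000e-01 -9.1570e+01]
 [-0.0000e+00 -3.1000e-01  9.5000e-01  5.4551e+02]
 [ 0.0000e+00  0.0000e+00  0.0000e+00  1.0000e+00]]
crate [(array([480., -28.,   3.]), 0.8)]
handle []
dock []
bar_tip [(array([ 600., -145.,   23.]), 0.97)]
bar_pivot []
top dock (717, ((501.66766357421875, 114.576416015625), (147.58152770996094, 196.62669372558594), 78.15684509277344))
top skid (493, ((486.6136779785156, -23.159072875976562), (186.02337646484375, 163.99061584472656), 0.2052026391029358))
top top (408, ((487.90826416015625, -10.467121124267578), (84.0441665649414, 122.89752960205078), 76.6468505859375))
scene dock (791, ((499.3212890625, 116.83777618408203), (149.82928466796875, 202.16445922851562), 79.07523345947266))
scene skid (240, ((488.009765625, -22.740867614746094), (183.11146545410156, 162.7052764892578), 0.15383896231651306))
scene top (416, ((485.953125, -9.357227325439453), (88.24735260009766, 124.9527816772461), 76.30150604248047))
w dock (0, None)
w skid (2855, ((470.4305725097656, -70.48753356933594), (45.24562072753906, 130.35313415527344), 76.4330062866211))
w top (2264, ((479.7101745605469, -33.97322463989258), (35.6011848449707, 121.04960632324219), 76.70891571044922))
```

View pics/w1.png

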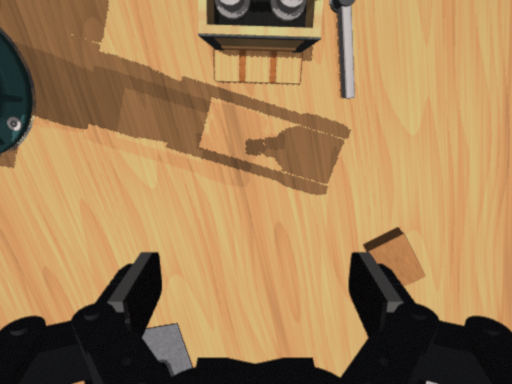

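The wrist view shows the rear skid strip at pixels (215–300, 50–83) and the bar at (347, 10–97). The skid fit gives a crate yaw of 76.5° and an origin near (480,-29). Next I'll refine the dock's lateral position and yaw.

Run:
```python
from h import *
for n in["top","scene"]:
    q=np.load(n+".npy").reshape(-1,3);q=q[(q[:,2]>22)&(q[:,2]<52)]
    for yaw in(77.5,78.2,79):
        a=np.radians(yaw);R=np.array([[np.cos(a),np.sin(a)],[-np.sin(a),np.cos(a)]])
        d=(q[:,:2]-[516.5,161.5])@R.T
        for nm,s in(("L",1),("R",-1)):
            m=(d[:,0]>-85)&(d[:,0]<-15)&(s*d[:,1]>55)&(s*d[:,1]<110)
            e=d[m]
            if len(e)<6:continue
            print(n,yaw,nm,len(e),"y 2/50/98%",np.percentile(e[:,1],[2,50,98]).round(1),"slope",np.polyfit(e[:,0],e[:,1],1)[0].round(3))
        m=(d[:,0]>-20)&(d[:,0]<40)&(abs(d[:,1])<60);e=d[m]
        print(n,yaw,"stop",len(e),np.percentile(e[:,0],[2,50,98]).round(1),np.polyfit(e[:,1],e[:,0],1)[0].round(3))
```

```text
top 77.5 L 113 y 2/50/98% [72.5 82.9 92.1] slope 0.031
top 77.5 R 117 y 2/50/98% [-93.1 -82.1 -73.3] slope 0.019
top 77.5 stop 261 [-0.8 10.1 24.2] -0.015
top 78.2 L 114 y 2/50/98% [73.4 83.4 92.7] slope 0.007
top 78.2 R 119 y 2/50/98% [-92.4 -81.6 -72.7] slope 0.021
top 78.2 stop 261 [-0.7 10.1 23.8] -0.003
top 79 L 115 y 2/50/98% [74.3 84.2 93.4] slope -0.008
top 79 R 118 y 2/50/98% [-92.  -81.2 -71.9] slope -0.001
top 79 stop 261 [-0.8  9.6 23.8] 0.014
scene 77.5 L 123 y 2/50/98% [73.3 80.8 93.8] slope -0.004
scene 77.5 R 126 y 2/50/98% [-92.7 -84.3 -72.5] slope 0.023
scene 77.5 stop 302 [ 1.3 17.3 26.7] -0.014
scene 78.2 L 123 y 2/50/98% [73.9 81.3 94.2] slope -0.004
scene 78.2 R 127 y 2/50/98% [-91.9 -83.8 -72. ] slope -0.002
scene 78.2 stop 303 [ 1.5 17.3 26.4] -0.002
scene 79 L 121 y 2/50/98% [74.3 82.  95.1] slope -0.02
scene 79 R 129 y 2/50/98% [-90.9 -83.1 -71.3] slope -0.013
scene 79 stop 303 [ 1.8 17.2 26.8] 0.011
```

Dock: origin (516.2,161.5), yaw 78.3°. The crate is about 129 mm short, 3 mm off line and 1.8° off in yaw. The wrist camera sits 80 mm ahead along tool +x and would run into the box, so I'll turn the tool 90° to put it at the side. I'll push with closed fingers.

Call:
arm_command(
  targets=[
    [0.0335,0.0024,0,1.567,0],
    [0.0335,0.0024,0,1.567,0],
    [0.0335,0.0024,0,1.567,0],
    [0.0335,0.0024,0,1.567,0],
    [0.0335,0.0024,0,1.567,0],
    [0.0335,0.0024,0,1.567,0],
    [0.0335,0.0024,0,1.567,0],
    [0.0335,0.0024,0,1.567,0],
    [0.0335,0.0024,0,1.567,0],
    [0.0335,0.0024,0,1.567,0],
    [0.0335,0.0024,0,1.567,0],
    [0.0335,0.0024,0,1.567,0],
    [0.0335,0.0024,0,1.567,0],
    [0.0335,0.0024,0,1.567,0],
    [0.0335,0.0024,0.1,1.567,0],
    [0.0335,0.0024,0.2,1.567,0],
    [0.0335,0.0024,0.2,1.567,0],
    [0.0335,0.0024,0.2,1.567,0],
    [0.0335,0.0024,0.2,1.567,0],
    [0.0335,0.0024,0.2,1.567,0],
  ],
)

```text
clock: 5.2
tool_pos: [450.0, -133.9, 215.5]
eef_rot: [[0.98, -0.198, -0.01], [-0.198, -0.98, 0.005], [-0.011, -0.003, -1.0]]
force: [-1.2, 1.0, -0.3]
opening: 0.0
gripper_force: 0.0
```

Run:
```python
from h import *
o=manip.get_obs();print(o["clock"],o["tool_pos"],o["eef_rot"].round(3),o["opening"],manip.tips_ahead,o["joint_pos"])
p=manip.capture("scene");w=cloud(p)
im=cv2.resize(p["image"][60:360,120:440],None,fx=2,fy=2);cv2.imwrite("pics/s2.png",im[:,:,::-1])
m=(abs(w[...,0]-o["tool_pos"][0])<30)&(abs(w[...,1]-o["tool_pos"][1])<30)&(w[...,2]>40)
print(np.sort(w[m][:,2])[:12])
```

```text
5.2 [ 449.9663335  -133.89471544  215.47731501] [[ 0.98  -0.198 -0.01 ]
 [-0.198 -0.98   0.005]
 [-0.011 -0.003 -1.   ]] 0.038708310009120395 17.0 [-2.50046163e+01  1.22235577e+01  1.04057943e+02 -8.64962726e-03
  6.43782574e+01  7.64262628e+01]
[203.83289049 204.25049587 204.61988691 206.07530653 206.09897612
 208.29165112 208.93899932 209.80207761 209.95373797 211.23871408
 211.9490285  212.03859329]
```

View pics/s2.png

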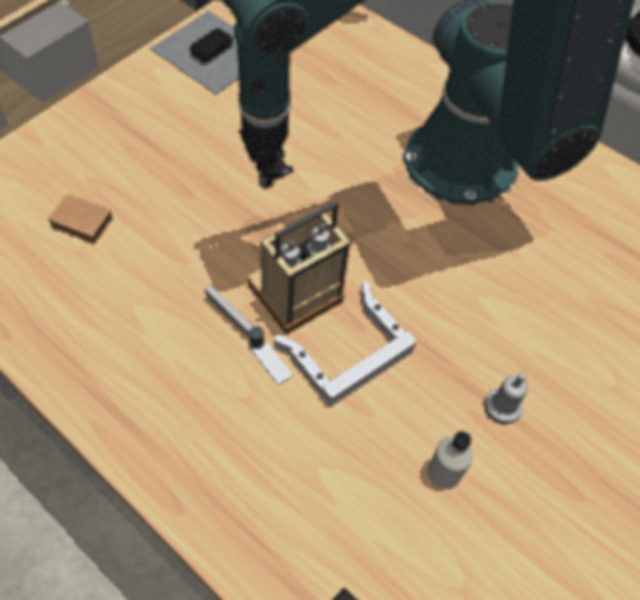

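The scene view shows the gripper behind the crate at (270,180), the bar from (210,290) to (257,338), and the dock clear. The closed tips sit 17 mm ahead of the TCP. Descending now.

Call:
arm_command(
  targets=[
    [0,0,0,0,0],
    [0,0,0.04,0,0],
    [0,0,0.08,0,0],
    [0,0,0.12,0,0],
    [0,0,0.15,0,0],
    [0,0,0.175,0,0],
    [0,0,0.194,0,0],
    [0,0,0.194,0,0],
    [0,0,0.194,0,0],
  ],
)

```text
clock: 6.0
tool_pos: [456.7, -137.1, 28.3]
eef_rot: [[0.98, -0.2, 0.002], [-0.2, -0.98, -0.001], [0.002, 0.001, -1.0]]
force: [0.6, -0.2, -0.0]
opening: 0.2
gripper_force: 0.0
```

```bash
cat >> h.py <<'E'
D=np.array([516.2,161.5]);A=np.radians(78.3);R=np.array([[np.cos(A),np.sin(A)],[-np.sin(A),np.cos(A)]])
def dk(xy): return (R@(np.asarray(xy)[:2]-D)).round(1)
def crate():
    for n in("top","scene"):
        p=manip.capture(n);w=cloud(p).reshape(-1,3)
        w=w[(w[:,2]>180)&(w[:,2]<196)&(w[:,0]>380)&(w[:,0]<600)]
        d=(w[:,:2]-D)@R.T;d=d[(abs(d[:,1])<100)&(d[:,0]>-260)&(d[:,0]<20)]
        c,s,a=cv2.minAreaRect(d.astype(np.float32))
        print(n,"box centre-20 dock",np.round([c[0]-20,c[1]],1),np.round(s),round(a,1),"mark",[dk(m["location"]) for m in manip.mark_of(p,"crate")[:1]])
E
python3 -c "
from h import *
o=manip.get_obs();print(o['clock'],dk(o['tool_pos']),o['tool_pos'],o['force'],o['eef_rot'].round(3)[0]);crate()"
```

```text
6.0 [-304.5   -2.3] [ 456.69939559 -137.14240778   28.26987729] [ 0.55711785 -0.24664336 -0.0282532 ] [ 0.98  -0.2    0.002]
top box centre-20 dock [-195.   -34.4] [66. 84.] 88.4 mark [array([-196.7,   -6.7])]
scene box centre-20 dock [-191.9   -5.9] [121.  86.] 87.1 mark []
```

Call:
arm_command(
  targets=[
    [0,-0.012,0,0,0],
    [0,-0.022,0,0,0],
    [0,-0.026,0,0,0],
    [0,-0.03,0,0,0],
    [0,-0.034,0,0,0],
    [0,-0.038,0,0,0],
    [0,-0.042,0,0,0],
    [0,-0.046,0,0,0],
    [0,-0.05,0,0,0],
    [0,-0.054,0,0,0],
    [0,-0.058,0,0,0],
    [0,-0.062,0,0,0],
    [0,-0.066,0,0,0],
    [0,-0.07,0,0,0],
    [0,-0.074,0,0,0],
    [0,-0.077,0,0,0],
    [0,-0.079,0,0,0],
    [0,-0.08,0,0,0],
    [0,-0.08,0,0,0],
  ],
)

```text
clock: 7.78
tool_pos: [471.6, -59.3, 27.4]
eef_rot: [[0.98, -0.199, 0.002], [-0.199, -0.98, -0.003], [0.002, 0.003, -1.0]]
force: [-2.2, -13.8, 1.8]
opening: 0.1
gripper_force: 1.4
```

```bash
python3 -c "
from h import *
o=manip.get_obs();print(o['clock'],dk(o['tool_pos']),o['tool_pos'],o['force'],o['eef_rot'].round(3)[0]);crate()
p=manip.capture('wrist');save(p,'w3.png')
w=cloud(p).reshape(-1,3);d=(w[:,:2]-D)@R.T;m=(w[:,2]>22)&(w[:,2]<36)&(d[:,0]>-260)&(d[:,0]<-130)&(abs(d[:,1])<75)
print(m.sum(),cv2.minAreaRect(d[m].astype(np.float32)) if m.sum()>5 else '')"
```

```text
7.7833 [-225.3   -1.1] [471.63517035 -59.32685871  27.44804033] [ -2.23725211 -13.8435217    1.7806139 ] [ 0.98  -0.199  0.002]
top box centre-20 dock [-129.6  -22.5] [90. 64.] 87.7 mark [array([-149. ,   -5.4])]
scene box centre-20 dock [-177.4   -4. ] [123. 167.] 88.7 mark [array([-147.6,   -0.4])]
14146 ((-188.107421875, -30.347808837890625), (78.38996124267578, 116.74598693847656), 21.76149559020996)
```

View pics/w3.png

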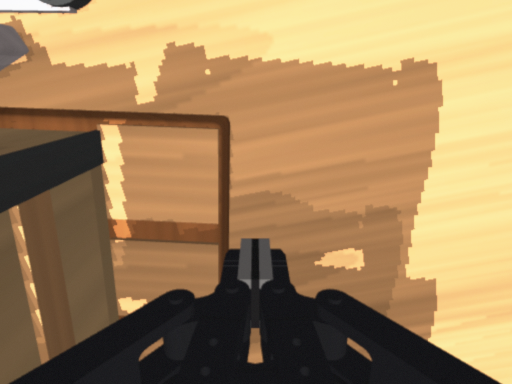

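The wrist view shows the fingers at (255,260) against the skid's rear edge, about column 225. The -y corner is at (229,120) and the force is 14 N. I'll deproject that edge for the offset and yaw.

```bash
cat >> h.py <<'E'
def px(p,u,v,z):
    K=p["camera_matrix"];r=p["pose"][:3,:3]@np.array([(u-K[0,2])/K[0,0],-(v-K[1,2])/K[1,1],-1]);c=p["pose"][:3,3]
    return dk((c+r*(z-c[2])/r[2])[:2])
E
python3 -c "
from h import *
p=manip.capture('wrist');w=cloud(p)
for u,v in((228,120),(219,240),(15,109),(210,118)): print(u,v,px(p,u,v,30))
for v in range(130,240,10):
    r=w[v,150:260];k=np.where((r[:,2]>22))[0].max();print(v,k+150,dk(r[k]),r[k,2].round())
for u in range(120,215,20):
    c=w[80:160,u];k=np.where(c[:,2]>22)[0].min();print('c',u,k+80,dk(c[k]),c[k,2].round())
"
```

```text
228 120 [-215.5  -67.8]
219 240 [-210.7  -18.8]
15 109 [-138.1  -71.4]
210 118 [-208.9  -68.5]
130 225 [-213.8  -63.3] 24.0
140 225 [-213.7  -59.5] 24.0
150 225 [-213.6  -55.4] 24.0
160 225 [-213.4  -51.1] 23.0
170 225 [-213.3  -46.9] 23.0
180 225 [-213.2  -42.6] 23.0
190 225 [-213.   -38.2] 22.0
200 225 [-212.9  -33.7] 22.0
210 225 [-212.9  -29.6] 24.0
220 225 [-212.7  -24.5] 22.0
230 224 [-212.5  -21.2] 25.0
c 120 115 [-173.4  -68.8] 23.0
c 140 116 [-181.1  -68.4] 24.0
c 160 116 [-188.5  -68.4] 22.0
c 180 117 [-196.4  -68.1] 23.0
c 200 118 [-204.3  -67.8] 24.0
```

The yaw is still -1.8°. I'll correct it with a short push on the -y side of the skid.

Call:
arm_command(
  targets=[
    [0,0.005,0,0,0],
    [0,0.01,0,0,0],
    [0.015,0.01,0,0,0],
    [0.029,0.01,0,0,0],
    [0.029,0.008,0,0,0],
    [0.029,0.004,0,0,0],
    [0.029,0.002,0,0,0],
    [0.029,0,0,0,0],
    [0.029,-0.002,0,0,0],
    [0.029,-0.004,0,0,0],
    [0.029,-0.006,0,0,0],
    [0.029,-0.006,0,0,0],
    [0.029,0.003,0,0,0],
    [0.029,0.01,0,0,0],
    [0.015,0.01,0,0,0],
    [0.002,0.01,0,0,0],
    [0.002,0.01,0,0,0],
  ],
)

```text
clock: 9.5
tool_pos: [466.0, -66.8, 26.3]
eef_rot: [[0.98, -0.201, -0.006], [-0.201, -0.98, 0.002], [-0.006, -0.001, -1.0]]
force: [-0.9, -0.2, -0.2]
opening: 0.2
gripper_force: 0.0
```

```bash
cat >> h.py <<'E'
def skid():
    p=manip.capture('wrist');w=cloud(p).reshape(-1,3);o=manip.get_obs();t=dk(o['tool_pos'])
    print(o['clock'],'tcp',t,o['tool_pos'][2].round(1),'F',o['force'].round(1))
    d=(w[:,:2]-D)@R.T;ok=(w[:,2]>20)&(w[:,2]<36)&(d[:,0]<-85)&(d[:,0]>t[0]-5)
    # rear edge: lowest x per y bin away from fingers ; side edge: lowest y per x bin
    e=[];
    for y in range(-62,-38,3):
        m=ok&(abs(d[:,1]-y)<1.5)
        if m.sum()>3:e.append((y,np.percentile(d[m,0],1)))
    e=np.array(e)
    if len(e)>2:
        f=np.polyfit(e[:,1]*0+e[:,0],e[:,1],1);print('rear x at y0',f[1].round(1),'yaw deg',np.degrees(-f[0]).round(2),e[:,1].round(1))
    x0=np.median(e[:,1]) if len(e) else t[0]+12
    s=[]
    for x in np.arange(x0+6,x0+36,4):
        m=ok&(abs(d[:,0]-x)<2)&(d[:,1]<-55)&(d[:,1]>-72)
        if m.sum()>3:s.append((x,np.percentile(d[m,1],1)))
    s=np.array(s)
    if len(s)>2:
        f=np.polyfit(s[:,0],s[:,1],1);print('side yaw',np.degrees(f[0]).round(2),'y centre at origin',(np.polyval(f,x0+65)+65).round(1),'front',(np.polyval(f,x0+130)).round(1))
    return p
E
python3 -c "
from h import *
skid()"
```

```text
9.55 tcp [-233.9    0.7] 26.6 F [-0.4  0.4  0.5]
rear x at y0 -207.1 yaw deg 0.37 [-206.7 -206.7 -206.8 -206.8 -206.8 -206.8 -206.8 -206.9]
side yaw 0.57 y centre at origin -5.6 front -69.9
```

Call:
arm_command(
  targets=[
    [0.003,-0.006,0,0,0],
    [0.003,-0.011,0,0,0],
    [0.003,-0.015,0,0,0],
    [0.003,-0.019,0,0,0],
    [0.003,-0.023,0,0,0],
    [0.003,-0.027,0,0,0],
    [0.003,-0.031,0,0,0],
    [0.003,-0.035,0,0,0],
    [0.003,-0.039,0,0,0],
    [0.003,-0.043,0,0,0],
    [0.003,-0.047,0,0,0],
    [0.003,-0.051,0,0,0],
    [0.003,-0.054,0,0,0],
    [0.003,-0.056,0,0,0],
    [0.003,-0.057,0,0,0],
    [0.003,-0.057,0,0,0],
  ],
)

```text
clock: 10.88
tool_pos: [486.8, -14.3, 27.3]
eef_rot: [[0.98, -0.199, 0.002], [-0.199, -0.98, -0.003], [0.002, 0.003, -1.0]]
force: [-2.1, -13.8, 1.7]
opening: -0.1
gripper_force: 1.5
```

```bash
python3 -c "
from h import *
skid()"
```

```text
10.9333 tcp [-178.2   -6.9] 27.3 F [ -3.4 -13.9   3.3]
rear x at y0 -165.0 yaw deg 0.39 [-164.6 -164.6 -164.5 -164.6 -164.6 -164.6 -164.7 -164.7]
side yaw 0.59 y centre at origin -5.3 front -69.6
```

Call:
arm_command(
  targets=[
    [0,-0.004,0,0,0],
    [0,-0.008,0,0,0],
    [0,-0.012,0,0,0],
    [0,-0.016,0,0,0],
    [0,-0.02,0,0,0],
    [0,-0.024,0,0,0],
    [0,-0.027,0,0,0],
    [0,-0.029,0,0,0],
    [0,-0.031,0,0,0],
    [0,-0.032,0,0,0],
    [0,-0.032,0,0,0],
    [0,-0.032,0,0,0],
  ],
)

```text
clock: 11.93
tool_pos: [492.7, 17.1, 27.2]
eef_rot: [[0.98, -0.199, 0.001], [-0.199, -0.98, -0.003], [0.001, 0.002, -1.0]]
force: [-2.5, -14.4, 4.2]
opening: 0.2
gripper_force: 0.9
```

```bash
python3 -c "
from h import *
skid()"
```

```text
11.9833 tcp [-146.2   -6.3] 27.2 F [ -2.7 -14.6   3.7]
rear x at y0 -133.0 yaw deg 0.39 [-132.6 -132.5 -132.5 -132.7 -132.7 -132.7 -132.7 -132.7]
side yaw 0.49 y centre at origin -4.8 front -69.3
```

Now 0.5 mm steps until the force rises.

Call:
arm_command(
  targets=[
    [0,-0.001,0,0,0],
    [0,-0.0015,0,0,0],
    [0,-0.002,0,0,0],
    [0,-0.0025,0,0,0],
    [0,-0.0025,0,0,0],
  ],
)

```text
clock: 12.4
tool_pos: [493.0, 18.5, 27.4]
eef_rot: [[0.98, -0.199, 0.0], [-0.199, -0.98, -0.004], [0.001, 0.004, -1.0]]
force: [-4.5, -21.8, 7.8]
opening: -0.1
gripper_force: 2.1
```

Call:
arm_command(
  targets=[
    [0,-0.0005,0,0,0],
    [0,-0.0005,0,0,0],
    [0,-0.0005,0,0,0],
  ],
)

```text
clock: 12.65
tool_pos: [493.0, 18.6, 27.5]
eef_rot: [[0.98, -0.199, 0.0], [-0.199, -0.98, -0.004], [0.001, 0.004, -1.0]]
force: [-5.2, -24.5, 8.1]
opening: 0.2
gripper_force: 2.7
```

Call:
arm_command(
  targets=[
    [0,-0.0004,0,0,0],
    [0,-0.0008,0,0,0],
    [0,-0.0008,0,0,0],
    [0,-0.0008,0,0,0],
  ],
)

```text
clock: 12.98
tool_pos: [493.0, 18.7, 27.7]
eef_rot: [[0.98, -0.198, 0.0], [-0.198, -0.98, -0.005], [0.001, 0.005, -1.0]]
force: [-6.2, -30.1, 10.5]
opening: -0.0
gripper_force: 3.6
```

```bash
python3 -c "
from h import *
skid()"
```

```text
13.0333 tcp [-144.5   -6.2] 27.7 F [ -6.2 -28.4  12.3]
rear x at y0 -131.5 yaw deg 0.22 [-131.3 -131.3 -131.2 -131.3 -131.2 -131.3 -131.3 -131.3]
side yaw 0.41 y centre at origin -4.8 front -69.3
```

Crate home: the force climbed to 30 N with no further motion, and it is square. Now I'll retreat, rise, and go to the outside of the bar.

Call:
arm_command(
  targets=[
    [0,0.003,0,0,0],
    [0,0.02,0,0,0],
    [0,0.043,0,0,0],
    [0,0.043,0,0,0],
    [0,0.043,-0.04,0,0],
    [0,0.043,-0.08,0,0],
    [0,0.043,-0.102,0,0],
    [0.03,0.06,-0.102,0,0],
    [0.06,0.08,-0.102,0,0],
    [0.09,0.1,-0.102,0,0],
    [0.12,0.109,-0.102,0,0],
    [0.15,0.109,-0.102,0,0],
    [0.169,0.109,-0.102,0,0],
    [0.169,0.109,-0.102,0,0],
    [0.169,0.109,-0.102,0,0],
    [0.169,0.109,-0.102,0,0],
  ],
)

```text
clock: 14.37
tool_pos: [635.4, -117.4, 128.4]
eef_rot: [[0.98, -0.2, -0.002], [-0.2, -0.98, 0.001], [-0.002, -0.0, -1.0]]
force: [-1.4, 0.4, 0.4]
opening: -0.3
gripper_force: 0.0
```

```bash
python3 -c "
from h import *
o=manip.get_obs();print(o['clock'],dk(o['tool_pos']),o['tool_pos'][2])
for n in('wrist','top','scene'):
    p=manip.capture(n)
    if n!='wrist': save(p,'b_'+n+'.png')
    for l in('bar_tip','bar_pivot','crate','dock'): print(n,l,[(dk(m['location']),round(m['conf'],2)) for m in manip.mark_of(p,l)[:1]])
crate()"
```

```text
14.3667 [-248.9 -173.3] 128.41333539289084
wrist bar_tip [(array([-280.7, -142.2]), 0.94)]
wrist bar_pivot [(array([-147.5, -121.5]), 0.88)]
wrist crate [(array([-64.9,  -5.1]), 0.66)]
wrist dock []
top bar_tip []
top bar_pivot []
top crate [(array([-67.9,  -8.3]), 0.59)]
top dock []
scene bar_tip [(array([-279.5, -137.5]), 0.52)]
scene bar_pivot [(array([-144.3, -123.1]), 0.53)]
scene crate [(array([189.3, 149.2]), 0.59)]
scene dock [(array([190.4, 146.2]), 0.42)]
top box centre-20 dock [-67.  -38.5] [56. 86.] 87.7 mark [array([-68.3,  -6.8])]
scene box centre-20 dock [-66.2  -4.4] [ 87. 123.] 0.4 mark [array([-69. ,  -0.8])]
```

View pics/b_scene.png

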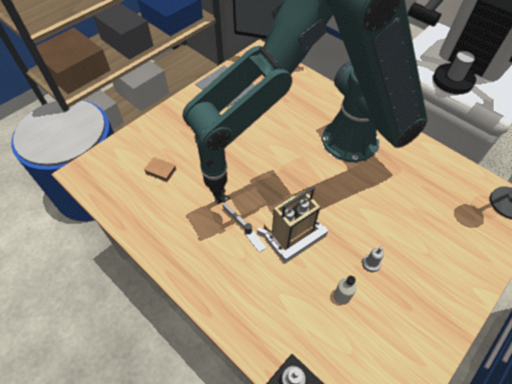

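The crate stands in the dock at (295,225), and the gripper at (218,195) is outside the open bar. Next I'll descend and start the arc.

Call:
arm_command(
  targets=[
    [0,0,0.035,0,0],
    [0,0,0.07,0,0],
    [0,0,0.09,0,0],
    [0,0,0.098,0,0],
    [0,0,0.098,0,0],
    [0,0,0.098,0,0],
    [-0.01,-0.002,0.098,0,0],
    [-0.018,-0.002,0.098,0,0],
    [-0.026,0,0.098,0,0],
    [-0.033,0.001,0.098,0,0],
    [-0.04,0.002,0.098,0,0],
    [-0.047,0.003,0.098,0,0],
    [-0.047,0.003,0.098,0,0],
  ],
)

```text
clock: 16.4
tool_pos: [587.3, -111.8, 31.0]
eef_rot: [[0.98, -0.201, -0.002], [-0.201, -0.98, 0.0], [-0.002, 0.0, -1.0]]
force: [-0.2, 0.6, -0.6]
opening: -0.1
gripper_force: 0.0
```

```bash
python3 -c "
from h import *
o=manip.get_obs();print(o['clock'],dk(o['tool_pos']),o['tool_pos'][2],o['force'])
for n in('wrist','scene'):
    p=manip.capture(n)
    for l in('bar_tip','bar_pivot'): print(n,l,[(dk(m['location']),round(m['conf'],2)) for m in manip.mark_of(p,l)[:1]])"
```

```text
16.4 [-253.2 -125.1] 31.049553145538756 [-0.23836282  0.551586   -0.56425835]
wrist bar_tip []
wrist bar_pivot [(array([-150.1, -122.6]), 0.67)]
scene bar_tip [(array([-280.6, -100.1]), 0.42)]
scene bar_pivot [(array([-143.9, -120.3]), 0.49)]
```

Bar angle is about 0.16 and following. Continuing the arc.

Call:
arm_command(
  targets=[
    [-0.007,0,0,0,0],
    [-0.015,0,0,0,0],
    [-0.022,-0.001,0,0,0],
    [-0.029,-0.003,0,0,0],
    [-0.037,-0.005,0,0,0],
    [-0.044,-0.007,0,0,0],
    [-0.051,-0.01,0,0,0],
    [-0.058,-0.014,0,0,0],
    [-0.065,-0.018,0,0,0],
    [-0.071,-0.023,0,0,0],
    [-0.077,-0.028,0,0,0],
    [-0.083,-0.034,0,0,0],
    [-0.088,-0.041,0,0,0],
    [-0.094,-0.048,0,0,0],
    [-0.098,-0.055,0,0,0],
    [-0.102,-0.062,0,0,0],
    [-0.105,-0.07,0,0,0],
    [-0.107,-0.076,0,0,0],
    [-0.107,-0.079,0,0,0],
    [-0.107,-0.079,0,0,0],
  ],
)

```text
clock: 18.37
tool_pos: [499.9, -12.2, 30.8]
eef_rot: [[0.98, -0.2, -0.001], [-0.2, -0.98, 0.0], [-0.001, -0.0, -1.0]]
force: [1.2, 0.3, 0.1]
opening: -0.1
gripper_force: 0.0
```

Call:
arm_command(
  targets=[
    [0,-0.002,0,0,0],
    [0,-0.004,0,0,0],
    [0,-0.006,0,0,0],
    [0,-0.006,0,0,0],
  ],
)

```text
clock: 18.7
tool_pos: [501.1, -7.3, 30.7]
eef_rot: [[0.98, -0.201, -0.001], [-0.201, -0.98, -0.0], [-0.001, 0.0, -1.0]]
force: [0.0, -1.5, 0.1]
opening: 0.2
gripper_force: 0.7
```

```bash
python3 -c "
from h import *
o=manip.get_obs();print(o['clock'],dk(o['tool_pos']),o['tool_pos'][2],o['force'])
for n in('wrist','scene'):
    p=manip.capture(n)
    if n=='wrist': save(p,'w5.png')
    for l in('bar_tip','bar_pivot','crate'): print(n,l,[(dk(m['location']),round(m['conf'],2)) for m in manip.mark_of(p,l)[:1]])"
```

```text
18.7 [-168.3  -19.5] 30.703081755312574 [ 0.03172974 -1.50725181  0.07485799]
wrist bar_tip []
wrist bar_pivot [(array([-148.9, -121.8]), 0.75)]
wrist crate [(array([-65.2,  -2.2]), 0.73)]
scene bar_tip [(array([-147.3,   15.1]), 0.45)]
scene bar_pivot [(array([-146.6, -122.1]), 0.47)]
scene crate [(array([-69.7,  -2.6]), 0.94)]
```

View pics/w5.png

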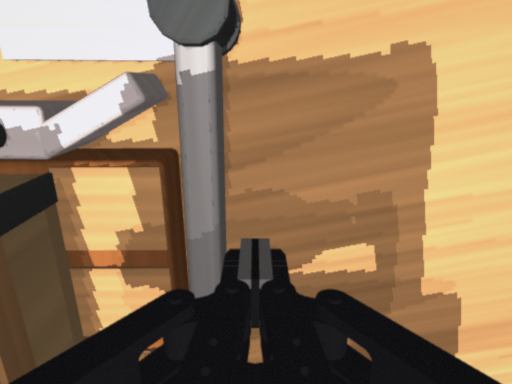

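The wrist view shows the bar nearly square behind the skid, from (200,40) to (207,290). I'll ease it on to the end stop.

Call:
arm_command(
  targets=[
    [0,-0.0005,0,0,0],
    [0,-0.001,0,0,0],
    [0,-0.0015,0,0,0],
    [0,-0.0015,0,0,0],
  ],
)

```text
clock: 19.43
tool_pos: [501.5, -7.1, 30.8]
eef_rot: [[0.98, -0.2, -0.001], [-0.2, -0.98, -0.002], [-0.0, 0.002, -1.0]]
force: [-3.1, -9.6, -0.5]
opening: 0.3
gripper_force: 5.2
```

Call:
arm_command(
  targets=[
    [0,-0.0005,0,0,0],
    [0,-0.001,0,0,0],
    [0,-0.0015,0,0,0],
    [0,-0.0015,0,0,0],
  ],
)

```text
clock: 19.77
tool_pos: [501.5, -6.9, 30.8]
eef_rot: [[0.98, -0.199, -0.001], [-0.199, -0.98, -0.004], [-0.001, 0.004, -1.0]]
force: [-5.1, -18.3, 0.7]
opening: -0.3
gripper_force: 9.2
```

The bar is on its end stop: 18 N with no motion. Retreating straight back, then up and clear.

Call:
arm_command(
  targets=[
    [0,0.003,0,0,0],
    [0,0.015,0,0,0],
    [0,0.035,0,0,0],
    [0,0.06,0,0,0],
    [0,0.06,0,0,0],
    [0,0.07,-0.04,0,0],
    [0,0.08,-0.08,0,0],
    [0,0.1,-0.12,0,0],
    [0,0.12,-0.16,0,0],
    [0,0.14,-0.2,0,0],
    [0,0.14,-0.25,0,0],
    [0,0.14,-0.3,0,0],
    [0,0.14,-0.3,0,0],
    [0,0.14,-0.3,0,0],
  ],
)

```text
clock: 20.93
tool_pos: [477.4, -143.0, 337.6]
eef_rot: [[0.979, -0.201, 0.012], [-0.201, -0.98, -0.005], [0.012, 0.002, -1.0]]
force: [0.5, -0.3, 0.2]
opening: -0.0
gripper_force: 0.0
```

```bash
python3 -c "
from h import *
ims=[]
for n in('scene','top','wrist'):
    p=manip.capture(n);ims.append(p['image'])
    for l in('bar_tip','bar_pivot','crate'): print(n,l,[(dk(m['location']),round(m['conf'],2)) for m in manip.mark_of(p,l)[:1]])
    w=cloud(p).reshape(-1,3);d=(w[:,:2]-D)@R.T
    m=(w[:,2]>34)&(w[:,2]<44)&(d[:,0]<-136)&(d[:,0]>-165)&(d[:,1]>-105)&(d[:,1]<10)
    if m.sum()>9:f=np.polyfit(d[m,1],d[m,0],1);print('bar slope',f.round(3),m.sum())
    m=(w[:,2]>22)&(w[:,2]<33)&(d[:,0]<-90)&(d[:,0]>-138)&(abs(d[:,1])<66)
    if m.sum()>9:
        for y in(-50,-20,20,50):
            k=m&(abs(d[:,1]-y)<8);print('rear',y,np.percentile(d[k,0],2).round(1) if k.sum()>5 else '')
crate()
cv2.imwrite('pics/f.png',np.vstack([ims[0][100:300,150:450],ims[2][:300,100:400]])[:,:,::-1])"
```

```text
scene bar_tip [(array([-147.2,   12.9]), 0.76)]
scene bar_pivot [(array([-147.1, -119.9]), 0.55)]
scene crate [(array([-68.4,  -2.6]), 0.73)]
bar slope [-2.70000e-02 -1.46837e+02] 89
rear -50 -133.4
rear -20 
rear 20 
rear 50 
top bar_tip [(array([-145.7,   11.2]), 0.53)]
top bar_pivot [(array([-147. , -118.3]), 0.71)]
top crate [(array([-68.9,  -5.9]), 0.79)]
bar slope [   0.    -147.419] 113
rear -50 -131.6
rear -20 -131.6
rear 20 -130.2
rear 50 -131.4
wrist bar_tip [(array([-145.4,    9.2]), 0.62)]
wrist bar_pivot [(array([-146.1, -119.4]), 0.63)]
wrist crate [(array([-66.3,  -4.3]), 0.83)]
bar slope [ 4.00000e-03 -1.48741e+02] 1112
rear -50 -132.0
rear -20 -132.2
rear 20 -132.3
rear 50 -132.5
top box centre-20 dock [-67.  -6.] [121.  85.] 89.9 mark [array([-70.4,  -4.2])]
scene box centre-20 dock [-66.2  -3.6] [123.  87.] 89.7 mark [array([-68.,  -5.])]
```

View pics/f.png

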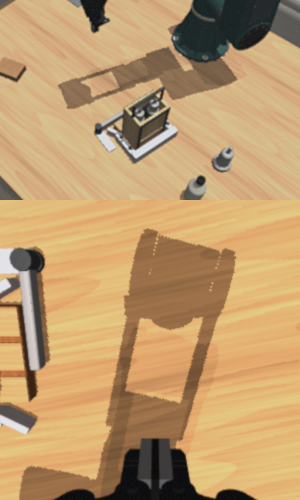

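The final views show the crate upright in the dock and the bar square behind it. The measured gap is 9.5 mm against 10 mm nominal, so the crate is home. Handing in.

```bash
python3 -c "
from h import *
print(manip.finish_job())"
```

```text
the job is handed in; nothing more can be done
None
```

I handed in the job: the crate is upright and fully home against the stop, the swing bar is square across behind it on its end stop, and I never moved the arm near the holder, oil bottle or insert box, though I didn't re-measure them.

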